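# Open the tank valve and start the water pump

### The arm

A 6-joint arm with a two-finger parallel gripper is mounted at the origin on the work surface. World frame = base frame: x ahead of the robot, y to its left, z up, the work surface at z = 0. Lengths are in m, angles in rad, forces in N, time in s.
With the tool pointing down it reaches from about 0.275 to 0.775 m from the base axis. Payload 14.6 kg.
Tool frame: the origin (TCP) lies midway between the tips of the shut fingers; the grasp point (between the pads) lies 19 mm behind it; z points along the fingers, y is the line along which they close (so a half turn about z gives the same grasp; the last joint's range is limited). The gripper opens to 85 mm and grips with 20 to 120 N. Pads are 22 mm wide; open, the fingers measure 114 mm over their backs; the gripper's body (76 mm by 85 mm) begins 54 mm behind the grasp point. The pads swing forward as they close: fully open they stand 13 mm farther back than shut.
Start: joints at [1.134, 0.263, -0.048, 1.259, 0, 1.415], TCP at [0.146, 0.504, 0.231] pointing down, gripper open.
Joint ranges: [-2.65, 2.65], [-0.89, 1.7], [-1.18, 1.37], [-2.13, 2.11], [-1.35, 1.29], [-3.14, 3.14]. Speed limits (rad/s): [1.89, 1.89, 2.57, 2.79, 3.14, 3.14].

### API

Orientations are given as [roll, pitch, yaw] about the fixed x, y, z axes, in that order (R = Rz(yaw) Ry(pitch) Rx(roll)).
In Python, from station import telemetry, snapshot, order gives the robot as it stands.
- The arm moves only by the tool send_rows, never from a script. Its argument "series" is a list that holds one entry, the list of rows, each a list of 7 numbers: the opening, from -1 (shut) to 1 (fully open), then the shift along the tool's x, y, z in mm, then the turn, a rotation vector about the tool's x, y, z in rad. A call has 1 to 10 rows; each row shifts and turns the commanded pose from where the row before left it, along the tool's axes as they then stand; what a row does not reach is not made up. A row lasts 1/8 s, in which the tool goes at most 62.5 mm and 10.7 degrees, less where a joint would pass 70% of its speed; a pose out of reach is approached as far as the arm can. A call with a gripper value outside its range is refused whole. The fingers move at their own pace and stop on an object; "newtons" is the grip in N (left out, the last holds). Time passes only in rows, so rows that do not move let the fingers close. It gives the time, the measured TCP pose, the force, the opening and the grip force at its end, in the units of the state.
- telemetry.observe(): the state, without advancing time (a new reading comes with each control period).
- snapshot(name): name is "scene" or "side" or "wrist"; returns a dict with "img" (480x640x3 uint8, blue, green, red), "depth" (480x640 float32, m along the optical axis (not along the pixel's ray), 0 where there is no reading), "mtx" (3x3 intrinsics, pixels), "world_to_cam" (4x4, takes a point from world to camera coordinates). Camera axes: x right, y down, z forward; pixel columns grow to the right and rows downward; lengths in m; the calibration is good to about 2 mm. A picture is of the moment at which its call begins.
- order.finish_job(): hands the job in; it is judged then, once.
The state is a dict: "time_s": time; "qpos": joint angles; "joint_velocities": joint speeds; "joint_efforts": joint torques, N m; "ee_pos": TCP position; "orientation": TCP orientation; "force": force on the tool from outside, world axes, zero at the start; "moment": the same for the moment, N m; "finger_gap": finger opening in m; "grip_force": force on a finger pad.
Only numpy, scipy, OpenCV 4.12 (cv2) and the standard library are available. Lean on these libraries where they do the work, as an engineer would, in place of code of your own. Each camera call takes 0.05 s, during which the arm holds its last target. There are 200 camera calls.

### The job

Put the house water back on: open the shut tank valve exactly one full turn anticlockwise (seen from above), so that the grip on its handwheel comes round to where it started, and only after that flip the pump switch fully over to its other side. An orange bulb cage has been stood over the switch to guard it: lift it off and stand it upright on the bare ledge, well clear of the valve and the switch, without dropping it. Leave the steel jar and the two bulbs where they are.

Things in the scene. Friction and masses are not known exactly. Their poses are not given: they have to be found in the camera images.
- valve: brass stop valve fixed to the ledge, about 190 high overall; origin on the ledge surface under the upright valve stem; its +x is the horizontal direction of the grey outlet pipe, which leaves at 55 height and bends down into the ledge 95 from the stem (reach 121). (A fixed wooden cabinet, 180 by 250 and 220 high, stands away at the far left corner of the ledge, centred 0.72 to 0.78 m ahead of and 0.53 to 0.58 m left of the robot; it is not used)
- wheel_hub (a point): centre of the handwheel, 130 above the ledge, on the upright axis about which the wheel turns. The wheel is level, rim centre line radius 55, rim bar 12 thick (124 across), four spokes; nothing stands above its plane but the grip (hub top at 140)
- wheel_grip (a point): middle of the upright black grip sleeve that stands on the rim, 55 from the wheel axis, 165 above the ledge; the sleeve is 20 in diameter, spans 139 to 188 above the ledge and spins freely on its own pin, so it can be held with unchanged gripper heading while the wheel is carried round (about 2 N at the grip)
- wheel (a joint): turn of the handwheel, rad: 0 = shut (stop, as at the start, grip on the side opposite the outlet pipe), growing anticlockwise seen from above; one full turn open = 6.283; the far stop is at 7.9; stays where left
- switch_box: grey pump switch box fixed to the ledge, 56 (x) by 40 (y), 30 high; origin at the centre of its underside; the toggle swings in its x-z plane
- toggle_tip (a point): centre of the 16 diameter steel ball at the end of the toggle. The toggle is 10 thick, its pivot is 34 above the ledge over the box centre and the ball centre is 44 from the pivot. At the start (off) it leans 0.5 rad towards the box's -x (the robot's side), with the ball centre 73 above the ledge and 21 to -x of the box centre; on, it leans as far to +x, away from the robot
- toggle (a joint): toggle angle, rad: 0 = off (start), 1.0 = fully on; stays where left, takes about 1.5 N at the ball
- cage: loose orange plastic bulb cage, 90 g, standing upright over the switch at the start: open at the bottom, 100 diameter, eight straight ribs to 70 height, then narrowing in a dome to a solid collar, 148 high in all; origin at the centre of its open underside, z up
- cage_collar (a point): centre of the cage's solid round collar at its top, 34 in diameter, spanning 112 to 148 above its underside; this point is 130 above the underside
- jar: stainless steel screw-top jar, 68 diameter, 100 high, loose; origin at the centre of its underside; not to be disturbed
- bulb_a: spiral energy-saver bulb lying on the ledge, 116 long along its x, 44 high; origin under its middle; not to be disturbed
- bulb_b: second spiral energy-saver bulb, the same; not to be disturbed
Not all that is in view belongs to the job. Of the things like the cage, leave any that is yellow; of the rest the smaller one is meant. Of the things that look like the switch_box, take the one that is farthest from the robot's base at the start.

How it is judged:
By the outcome, as a careful person would: the job done as asked, in the order asked, and still so for the second after the job is handed in, with the robot touching nothing.
It also fails if it takes over 72 s, if anything falls off the work surface, if the arm or the gripper's body presses on something with over 40 N, if the wrist force passes 120 N, or if a joint passes its speed limit or range.

## Working session

There is one attempt and no reset: what is moved stays moved. The work goes in short steps, Python scripts to look and compute and a tool call to move; the robot and the scene stay as the last step left them, time stands still between calls to the robot, and variables do not carry over. Pictures are saved under pics/ and viewed, at most 10 in all, crops included, and the job is handed in when it is done.

Besides the shell and the picture viewer there is one more tool, called after "Call:" by a JSON object that holds its "fn" and its "kwargs". send_rows: Moves the arm, as the interface text tells. Its arguments: {"type":"object","properties":{"series":{"type":"array","items":{"type":"array","items":{"type":"array","items":{"type":"number"}}}},"newtons":{"type":"number"}},"required":["series"]}

```bash
ls; mkdir -p pics; cat > h.py <<'E'
import numpy as np, cv2, sys
from station import telemetry, snapshot, order
def save(n):
    s=snapshot(n); np.savez(f'pics/{n}.npz',**s); cv2.imwrite(f'pics/{n}_{telemetry.observe()["time_s"]:.2f}.png',s['img']); return s
def world(s,u,v,d=None):
    d=s['depth'][int(v),int(u)] if d is None else d
    p=np.linalg.inv(s['mtx'])@[u,v,1]*d
    return (np.linalg.inv(s['world_to_cam'])@[*p,1])[:3]
def onz(s,u,v,z):
    T=np.linalg.inv(s['world_to_cam']); r=T[:3,:3]@np.linalg.inv(s['mtx'])@[u,v,1]; c=T[:3,3]
    return c+r*(z-c[2])/r[2]
E
python3 - <<'E'
from h import *
print(telemetry.observe())
a=save('scene');b=save('side')
for s in(a,b): print(np.linalg.inv(s['world_to_cam'])[:3,3])
E
ls pics
```

```text
pics
{'time_s': 0.0, 'qpos': array([ 1.13369236e+00,  2.63507907e-01, -4.89372589e-02,  1.25935586e+00,
        1.48514112e-05,  1.41551554e+00]), 'joint_velocities': array([-0.00129592, -0.00122649, -0.00042563,  0.00043736, -0.00063407,
        0.00072626]), 'joint_efforts': array([-1.25074399e-03, -6.37614012e+01,  3.84564006e+01,  1.36408227e-02,
       -4.16988223e-05,  3.34552089e-05]), 'ee_pos': array([0.1458874 , 0.5040555 , 0.23083275]), 'orientation': array([-3.14060234e+00, -1.70057053e-04,  2.85976937e+00]), 'force': array([ 0.21168166,  0.24550556, -0.171497  ]), 'moment': array([-0.0013296 ,  0.00635444,  0.009655  ]), 'grip_force': 0.0, 'finger_gap': 0.08563317354436344}
[1.22940421 0.06260138 0.95934934]
[ 0.49882597 -0.74401311  0.83619377]
scene.npz
scene_0.05.png
side.npz
side_0.10.png
```

View pics/scene_0.05.png

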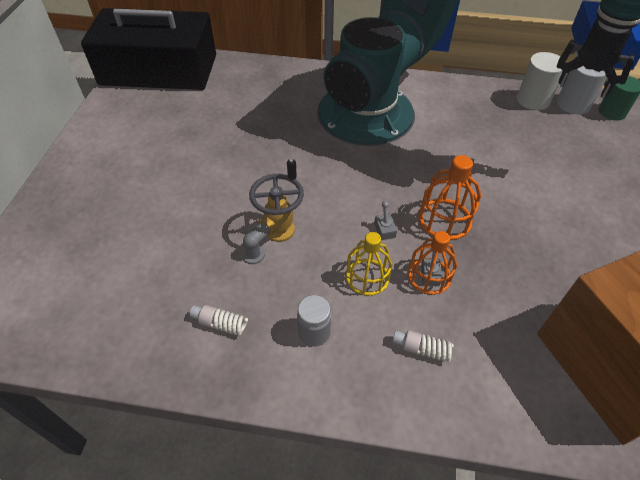

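View pics/side_0.10.png

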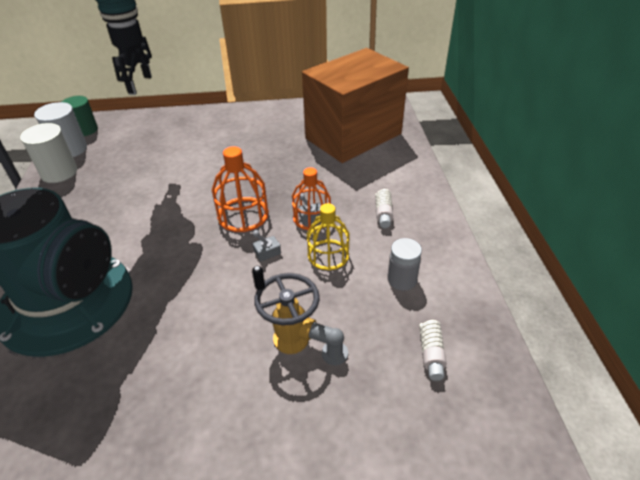

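The scene view shows the small orange cage (collar near 442,239) over the far switch, a yellow cage at (373,240), a big orange cage at (461,168) and a decoy switch at (386,222). The valve hub is at (276,192), the grip at (292,170), the jar at (314,320), and the bulbs at (220,321) and (425,346). The side view agrees. I'll take an enlarged crop for accurate pixels.

```bash
python3 - <<'E'
from h import *
a=cv2.imread('pics/scene_0.05.png');b=cv2.imread('pics/side_0.10.png')
c=cv2.resize(a[150:300,230:490],None,fx=3,fy=3,interpolation=cv2.INTER_CUBIC); cv2.imwrite('pics/c1.png',c)
c=cv2.resize(b[140:370,200:400],None,fx=2.6,fy=2.6,interpolation=cv2.INTER_CUBIC); cv2.imwrite('pics/c2.png',c); print(c.shape)
E
```

```text
(598, 520, 3)
```

View pics/c1.png

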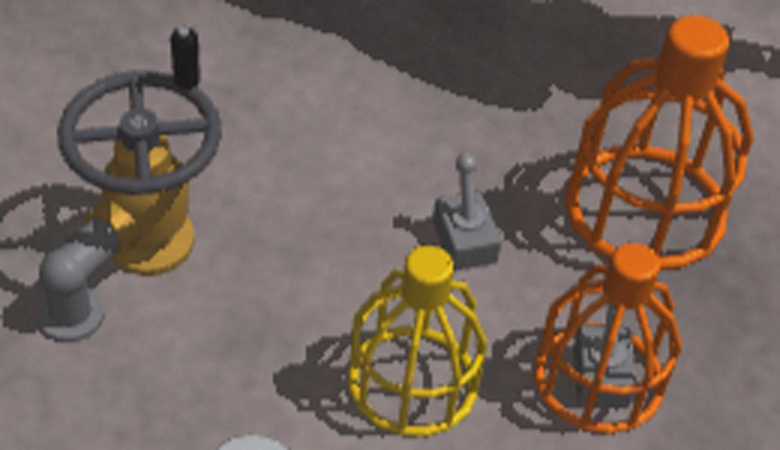

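View pics/c2.png

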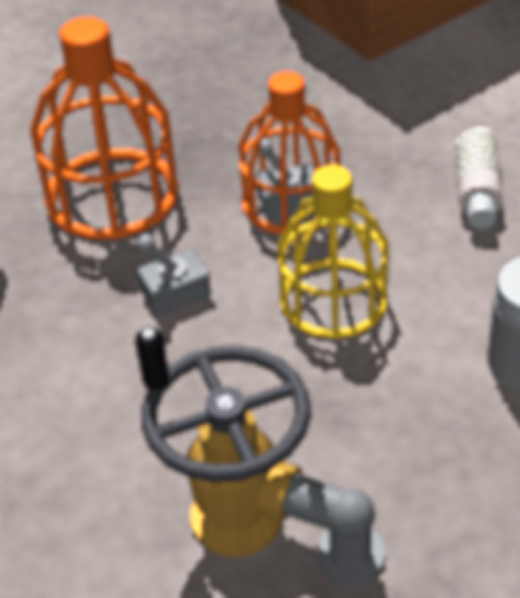

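```bash
cat > m.py <<'E'
from h import *
a=dict(np.load('pics/scene.npz'));b=dict(np.load('pics/side.npz'))
P=lambda *x:print(x[0],np.round(x[1],4))
for n,z,pa,pb in [('collar',.148,(442,235.3),(310,171.2)),('yellow',.148,(373.3,236),(328,207.3)),('hubtop',.14,(276.3,190),(286.5,293.5)),('griptop',.188,(291.3,161),(257.3,268.1)),('big',.2,(461.7,160),(232.7,150.8))]:
    P(n+' scene z',onz(a,*pa,z));P(n+' side z',onz(b,*pb,z));P(' depth',world(a,*pa));P(' depth',world(b,*pb))
# collar & objects via segmented depth cloud
def cloud(s):
    v,u=np.nonzero(s['depth']>0);d=s['depth'][v,u]
    p=(np.linalg.inv(s['mtx'])@np.c_[u,v,np.ones(len(u))].T)*d
    return (np.linalg.inv(s['world_to_cam'])@np.r_[p,np.ones((1,p.shape[1]))])[:3].T, s['img'][v,u].astype(int)
for s in(a,b):
    p,c=cloud(s); h=cv2.cvtColor(c[None].astype(np.uint8),cv2.COLOR_BGR2HSV)[0]
    for nm,m in [('orange',(h[:,0]<13)&(h[:,1]>190)),('yellow',(h[:,0]>=22)&(h[:,0]<32)&(h[:,1]>180))]:
        q=p[m&(p[:,2]>.115)&(p[:,2]<.155)&(p[:,0]>.3)]; P(nm,q.mean(0)) if len(q) else 0
    # tall point map
    k=(p[:,2]>.01)&(p[:,2]<.3)&(p[:,0]>.25)&(p[:,0]<.95)&(abs(p[:,1])<.45)
    g=np.zeros((70,90),np.uint8);i=((p[k,0]-.25)/.01).astype(int);j=((.45-p[k,1])/.01).astype(int)
    g[np.clip(i,0,69),np.clip(j,0,89)]=1
    n,l,st,ce=cv2.connectedComponentsWithStats(g)
    for t,cc in zip(st[1:],ce[1:]):
        if t[4]>3: print('x %.2f-%.2f y %.2f-%.2f'%(.25+t[1]*.01,.25+(t[1]+t[3])*.01,.45-(t[0]+t[2])*.01,.45-t[0]*.01),t[4])
E
python3 m.py
```

```text
collar scene z [0.5547 0.2094 0.148 ]
collar side z [0.5607 0.202  0.148 ]
 depth [0.5567 0.209  0.1504]
 depth [0.5607 0.203  0.1473]
yellow scene z [0.58   0.0703 0.148 ]
yellow side z [0.5874 0.0659 0.148 ]
 depth [0.5811 0.0703 0.1493]
 depth [0.5873 0.065  0.1488]
hubtop scene z [ 0.4799 -0.155   0.14  ]
hubtop side z [ 0.4847 -0.1576  0.14  ]
 depth [ 0.4824 -0.1543  0.1427]
 depth [ 0.4846 -0.1553  0.1374]
griptop scene z [ 0.4332 -0.1285  0.188 ]
griptop side z [ 0.4369 -0.1326  0.188 ]
 depth [ 0.4383 -0.1272  0.1929]
 depth [ 0.4372 -0.1356  0.1912]
big scene z [0.38   0.2387 0.2   ]
big side z [0.3865 0.2324 0.2   ]
 depth [0.3785 0.239  0.1987]
 depth [0.3858 0.2387 0.1959]
orange [0.4709 0.2255 0.1376]
yellow [0.5911 0.0706 0.1403]
x 0.31-0.45 y 0.17-0.31 125
x 0.40-0.48 y 0.06-0.13 33
x 0.42-0.59 y -0.23--0.09 144
x 0.51-0.61 y 0.16-0.26 80
x 0.53-0.64 y 0.02-0.12 73
x 0.65-0.70 y 0.43-0.45 7
x 0.70-0.78 y -0.06-0.01 45
x 0.71-0.78 y 0.13-0.26 61
x 0.72-0.79 y -0.29--0.16 57
orange [0.452  0.208  0.1346]
yellow [0.5842 0.0548 0.1324]
x 0.31-0.45 y 0.17-0.31 114
x 0.41-0.48 y 0.06-0.13 32
x 0.42-0.59 y -0.23--0.09 147
x 0.51-0.61 y 0.15-0.26 82
x 0.53-0.64 y 0.01-0.12 73
x 0.65-0.70 y 0.42-0.45 9
x 0.70-0.78 y -0.07-0.01 50
x 0.71-0.78 y 0.13-0.26 56
x 0.72-0.79 y -0.30--0.16 62
```

The two cameras agree to about 6 mm, so I average them: collar at about (0.558,0.206), hub (0.482,-0.156), and grip at radius 53.5 (should be 55). Next I move above the cage, turning the tool so its axes line up with the world, and refine with the wrist camera.

Call:
{"fn": "send_rows", "kwargs": {"series": [[[1,0,0,-25,0,0,-0.141],[1,0,0,-25,0,0,-0.141],[1,-48,-35,0,0,0,0],[1,-48,-35,0,0,0,0],[1,-48,-35,0,0,0,0],[1,-48,-35,0,0,0,0],[1,-48,-35,0,0,0,0],[1,-48,-35,0,0,0,0],[1,-48,-35,0,0,0,0],[1,-48,-35,0,0,0,0]]], "newtons": 30}}

```text
time_s: 1.35
ee_pos: [0.5314, 0.2229, 0.2811]
orientation: [3.142, -0.0, 3.142]
force: [0.5, 0.5, 0.3]
finger_gap: 0.0852
grip_force: 0.0
```

```bash
python3 - <<'E'
from h import *
s=save('wrist');T=np.linalg.inv(s['world_to_cam']);print(T.round(3))
p=s['world_to_cam']@[.558,.206,.148,1];p=s['mtx']@p[:3];print(p/p[2])
E
mv pics/wrist_*.png pics/w1.png
```

```text
[[ 0.001  0.953  0.302  0.454]
 [ 1.    -0.001  0.     0.222]
 [ 0.     0.302 -0.953  0.424]
 [ 0.     0.     0.     1.   ]]
[294.21755112 264.90779339   1.        ]
```

View pics/w1.png

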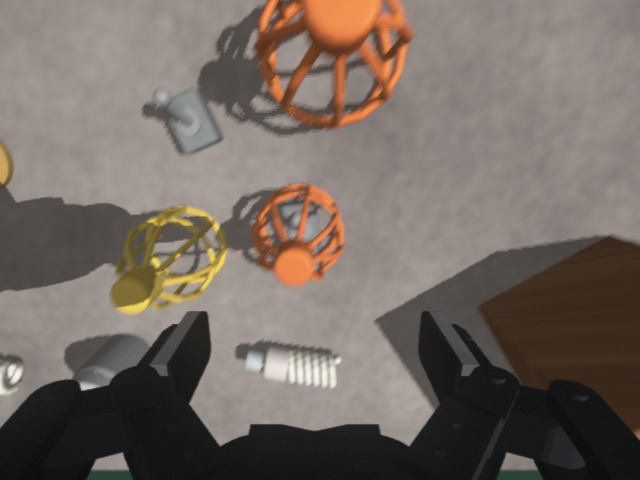

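The wrist view puts the collar top at (294.5,263.5) against a predicted (294,265), so the estimate holds. I'll descend and grip.

Call:
{"fn": "send_rows", "kwargs": {"series": [[[1,-27,-17,20,0,0,0],[1,0,0,40,0,0,0],[1,0,0,40,0,0,0],[1,0,0,35,0,0,0],[1,0,0,20,0,0,0],[1,0,0,10,0,0,0],[1,0,0,0,0,0,0],[-0.6,0,0,0,0,0,0],[-0.6,0,0,0,0,0,0],[-0.6,0,0,0,0,0,0]]], "newtons": 30}}

```text
time_s: 2.65
ee_pos: [0.5573, 0.2074, 0.1167]
orientation: [3.141, 0.001, -3.141]
force: [-2.5, -3.0, 17.4]
finger_gap: 0.0331
grip_force: 31.5
```

Call:
{"fn": "send_rows", "kwargs": {"series": [[[-0.6,0,0,0,0,0,0],[-0.6,0,0,-10,0,0,0],[-0.6,0,0,-20,0,0,0],[-0.6,0,0,-30,0,0,0],[-0.6,0,0,-35,0,0,0],[-0.6,0,0,-30,0,0,0],[-0.6,0,0,-15,0,0,0],[-0.6,0,0,0,0,0,0]]]}}

```text
time_s: 3.65
ee_pos: [0.5575, 0.2075, 0.2575]
orientation: [3.141, 0.002, -3.141]
force: [-0.5, -0.3, -1.0]
finger_gap: 0.0325
grip_force: 30.1
```

Call:
{"fn": "send_rows", "kwargs": {"series": [[[-0.6,6,13,0,0,0,0],[-0.6,10,25,0,0,0,0],[-0.6,15,39,0,0,0,0],[-0.6,15,39,0,0,0,0],[-0.6,15,39,0,0,0,0],[-0.6,10,25,0,0,0,0],[-0.6,6,13,0,0,0,0],[-0.6,0,0,20,0,0,0],[-0.6,0,0,35,0,0,0],[-0.6,0,0,35,0,0,0]]]}}

```text
time_s: 4.9
ee_pos: [0.4797, 0.4001, 0.165]
orientation: [-3.141, -0.0, 3.141]
force: [0.2, 0.2, -0.6]
finger_gap: 0.0331
grip_force: 30.1
```

Call:
{"fn": "send_rows", "kwargs": {"series": [[[-0.6,0,0,25,0,0,0],[-0.6,0,0,12,0,0,0],[-0.6,0,0,6,0,0,0],[-0.6,0,0,3,0,0,0],[-0.6,0,0,1,0,0,0],[-0.6,0,0,0,0,0,0]]]}}

```text
time_s: 5.65
ee_pos: [0.4802, 0.4005, 0.1197]
orientation: [3.141, 0.001, -3.141]
force: [-0.3, -0.4, -0.7]
finger_gap: 0.0329
grip_force: 30.0
```

Call:
{"fn": "send_rows", "kwargs": {"series": [[[-0.6,0,0,1.5,0,0,0],[-0.6,0,0,1,0,0,0],[-0.6,0,0,0,0,0,0]]]}}

```text
time_s: 6.02
ee_pos: [0.48, 0.4004, 0.1169]
orientation: [3.142, 0.0, -3.141]
force: [-0.5, -0.0, 1.4]
finger_gap: 0.0327
grip_force: 30.2
```

Call:
{"fn": "send_rows", "kwargs": {"series": [[[-0.1,0,0,0,0,0,0],[0.1,0,0,0,0,0,0],[0.4,0,0,0,0,0,0],[0.5,0,0,0,0,0,0],[0.5,0,0,-30,0,0,0],[0.5,0,0,-45,0,0,0],[0.5,0,0,-45,0,0,0],[0.5,0,0,-30,0,0,0]]]}}

```text
time_s: 7.02
ee_pos: [0.4802, 0.4005, 0.269]
orientation: [3.141, 0.002, -3.141]
force: [0.6, 0.0, -0.4]
finger_gap: 0.0643
grip_force: 0.0
```

```bash
python3 - <<'E'
from h import *
s=save('scene')
c=cv2.resize(s['img'][130:330,230:560],None,fx=2.4,fy=2.4,interpolation=cv2.INTER_CUBIC); cv2.imwrite('pics/c3.png',c)
E
```

```text
(no output)
```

View pics/c3.png

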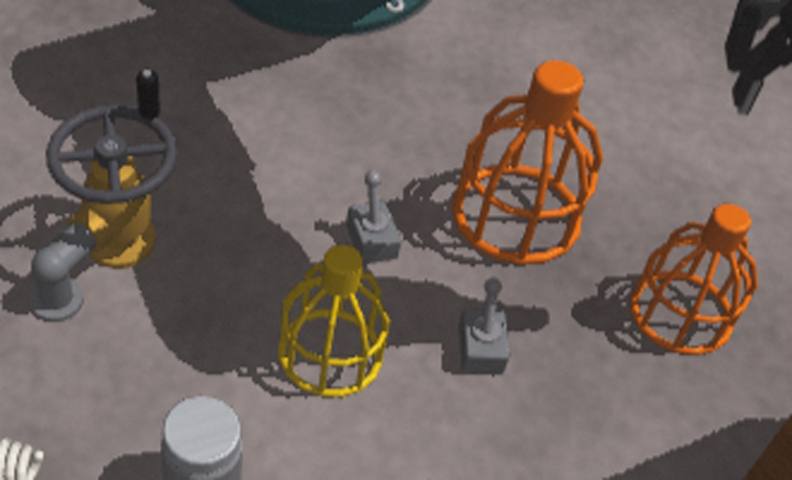

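The cage stands upright at (0.48,0.40). The switch's ball is at about (435,249) in the scene image and still off; the valve hasn't moved. Next I go to the valve.

Call:
{"fn": "send_rows", "kwargs": {"series": [[[0.3,3,-30,0,0,0,0],[0.3,4,-55,0,0,0,0],[0.3,4,-55,0,0,0,0],[0.3,4,-55,0,0,0,0],[0.3,4,-55,0,0,0,0],[0.3,5,-55,0,0,0,0],[0.3,5,-55,0,0,0,0],[0.3,5,-55,0,0,0,0],[0.3,5,-55,0,0,0,0],[0.3,5,-52,0,0,0,0]]]}}

```text
time_s: 8.32
ee_pos: [0.4356, -0.1235, 0.2668]
orientation: [-3.141, 0.0, 3.142]
force: [1.1, 0.9, -0.4]
finger_gap: 0.0553
grip_force: 0.0
```

```bash
python3 - <<'E'
from h import *
s=save('wrist');print(telemetry.observe()['ee_pos'])
for q in([.435,-.1305,.188],[.482,-.156,.14]):
  p=s['world_to_cam']@[*q,1];p=s['mtx']@p[:3];print(p/p[2])
c=cv2.resize(s['img'],(800,600)); cv2.imwrite('pics/w2.png',c)
E
```

```text
[ 0.43548704 -0.12811864  0.26648251]
[304.24335088 255.02345752   1.        ]
[275.07275276 290.16553963   1.        ]
```

View pics/w2.png

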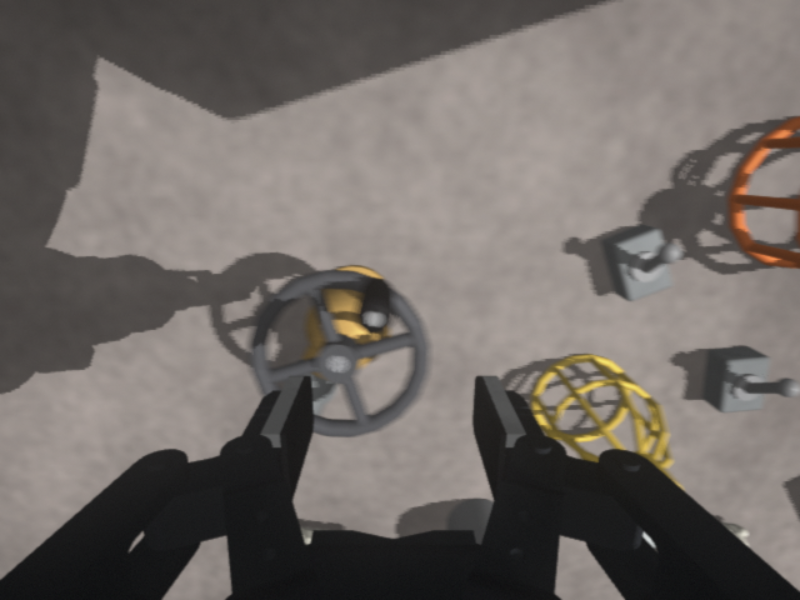

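```bash
python3 - <<'E'
from h import *
o=dict(np.load('pics/wrist.npz'));T=np.linalg.inv(o['world_to_cam']);print(T[:3,3],o['mtx'][0])
print(onz(o,298.4,256,.188),onz(o,270.4,291.2,.14))
s=snapshot('wrist');np.savez('pics/wrist2.npz',**s);T=np.linalg.inv(s['world_to_cam']);print(T[:3,3],telemetry.observe()['ee_pos'])
f=lambda x:cv2.cvtColor(x,cv2.COLOR_BGR2GRAY)
for (u,v,z) in((298,256,.188),(270,291,.14)):
  t=f(o['img'])[v-12:v+13,u-12:u+13]
  r=cv2.matchTemplate(f(s['img'])[v-40:v+41,u-40:u+41],t,cv2.TM_CCOEFF_NORMED);m=cv2.minMaxLoc(r);d=np.array(m[3])-28
  print(m[1],d,onz(s,u+.4+d[0],v+d[1],z),world(s,u+d[0],v+d[1]))
E
```

```text
[ 0.35817274 -0.12406161  0.40964176] [360.38459489   0.         314.13542607]
[ 0.43567015 -0.13431145  0.188     ] [ 0.48292108 -0.15985233  0.14      ]
[ 0.35809978 -0.12826966  0.40938705] [ 0.43570441 -0.12556888  0.26646762]
0.8641633987426758 [10  1] [ 0.4360621  -0.13261515  0.188     ] [ 0.43537379 -0.13283492  0.18995261]
0.9387861490249634 [9 1] [ 0.4832261 -0.1575133  0.14     ] [ 0.48314679 -0.15782186  0.14016898]
```

Call:
{"fn": "send_rows", "kwargs": {"series": [[[0.3,0,0,0,0,0,0],[0.3,0,0,10,0,0,0],[0.3,0,0,20,0,0,0],[0.3,0,0,10,0,0,0],[0.3,0,0,0,0,0,0]]]}}

```text
time_s: 9.05
ee_pos: [0.4358, -0.1209, 0.2262]
orientation: [3.141, -0.001, -3.14]
force: [-0.6, -0.5, 0.8]
finger_gap: 0.0556
grip_force: 0.0
```

Call:
{"fn": "send_rows", "kwargs": {"series": [[[0.3,1,-7,0,0,0,0],[0.3,0,-3.5,10,0,0,0],[0.3,0,0,25,0,0,0],[0.3,0,0,25,0,0,0],[0.3,0,0,13,0,0,0],[0.3,0,0,4,0,0,0],[-0.2,0,0,0,0,0,0],[-0.9,0,0,0,0,0,0],[-0.9,0,0,0,0,0,0],[-0.9,0,0,0,0,0,0]]], "newtons": 40}}

```text
time_s: 10.3
ee_pos: [0.4355, -0.1323, 0.1505]
orientation: [-3.141, 0.001, -3.141]
force: [-1.6, -0.9, 6.0]
finger_gap: 0.0195
grip_force: 39.0
```

```bash
python3 - <<'E'
import numpy as np
t=np.radians(151.8+9*np.arange(41));p=np.c_[-55*np.cos(t),55*np.sin(t)]
d=np.diff(np.round(p,1),axis=0)
for k in range(0,40,10): print([[-0.9,*map(float,r.round(1)),0,0,0,0] for r in d[k:k+10]], 'end',(.483-p[k+10,0]/1e3).round(4),(-.157+p[k+10,1]/1e3).round(4))
E
```

```text
[[-0.9, 3.4, -7.9, 0, 0, 0, 0], [-0.9, 2.2, -8.4, 0, 0, 0, 0], [-0.9, 0.9, -8.5, 0, 0, 0, 0], [-0.9, -0.5, -8.7, 0, 0, 0, 0], [-0.9, -1.8, -8.4, 0, 0, 0, 0], [-0.9, -3.2, -8.0, 0, 0, 0, 0], [-0.9, -4.3, -7.5, 0, 0, 0, 0], [-0.9, -5.5, -6.7, 0, 0, 0, 0], [-0.9, -6.4, -5.7, 0, 0, 0, 0], [-0.9, -7.3, -4.7, 0, 0, 0, 0]] end 0.457 -0.2055
[[-0.9, -7.9, -3.4, 0, 0, 0, 0], [-0.9, -8.4, -2.2, 0, 0, 0, 0], [-0.9, -8.5, -0.9, 0, 0, 0, 0], [-0.9, -8.7, 0.5, 0, 0, 0, 0], [-0.9, -8.4, 1.8, 0, 0, 0, 0], [-0.9, -8.0, 3.2, 0, 0, 0, 0], [-0.9, -7.5, 4.3, 0, 0, 0, 0], [-0.9, -6.7, 5.5, 0, 0, 0, 0], [-0.9, -5.7, 6.4, 0, 0, 0, 0], [-0.9, -4.7, 7.3, 0, 0, 0, 0]] end 0.5315 -0.183
[[-0.9, -3.4, 7.9, 0, 0, 0, 0], [-0.9, -2.2, 8.4, 0, 0, 0, 0], [-0.9, -0.9, 8.5, 0, 0, 0, 0], [-0.9, 0.5, 8.7, 0, 0, 0, 0], [-0.9, 1.8, 8.4, 0, 0, 0, 0], [-0.9, 3.2, 8.0, 0, 0, 0, 0], [-0.9, 4.3, 7.5, 0, 0, 0, 0], [-0.9, 5.5, 6.7, 0, 0, 0, 0], [-0.9, 6.4, 5.7, 0, 0, 0, 0], [-0.9, 7.3, 4.7, 0, 0, 0, 0]] end 0.509 -0.1085
[[-0.9, 7.9, 3.4, 0, 0, 0, 0], [-0.9, 8.4, 2.2, 0, 0, 0, 0], [-0.9, 8.5, 0.9, 0, 0, 0, 0], [-0.9, 8.7, -0.5, 0, 0, 0, 0], [-0.9, 8.4, -1.8, 0, 0, 0, 0], [-0.9, 8.0, -3.2, 0, 0, 0, 0], [-0.9, 7.5, -4.3, 0, 0, 0, 0], [-0.9, 6.7, -5.5, 0, 0, 0, 0], [-0.9, 5.7, -6.4, 0, 0, 0, 0], [-0.9, 4.7, -7.3, 0, 0, 0, 0]] end 0.4345 -0.131
```

Call:
{"fn": "send_rows", "kwargs": {"series": [[[-0.9,3.4,-7.9,0,0,0,0],[-0.9,2.2,-8.4,0,0,0,0],[-0.9,0.9,-8.5,0,0,0,0],[-0.9,-0.5,-8.7,0,0,0,0],[-0.9,-1.8,-8.4,0,0,0,0],[-0.9,-3.2,-8.0,0,0,0,0],[-0.9,-4.3,-7.5,0,0,0,0],[-0.9,-5.5,-6.7,0,0,0,0],[-0.9,-6.4,-5.7,0,0,0,0],[-0.9,-7.3,-4.7,0,0,0,0]]]}}

```text
time_s: 11.55
ee_pos: [0.4586, -0.206, 0.1504]
orientation: [3.14, 0.002, -3.141]
force: [3.2, 12.2, 10.8]
finger_gap: 0.0195
grip_force: 39.8
```

Call:
{"fn": "send_rows", "kwargs": {"series": [[[-0.9,-7.9,-2.4,0,0,0,0],[-0.9,-8.4,-1.7,0,0,0,0],[-0.9,-8.5,-0.9,0,0,0,0],[-0.9,-8.7,0.5,0,0,0,0],[-0.9,-8.4,1.8,0,0,0,0],[-0.9,-8.0,3.2,0,0,0,0],[-0.9,-7.5,4.3,0,0,0,0],[-0.9,-6.7,5.5,0,0,0,0],[-0.9,-5.7,6.4,0,0,0,0],[-0.9,-4.7,7.3,0,0,0,0]]]}}

```text
time_s: 12.8
ee_pos: [0.5329, -0.1834, 0.1505]
orientation: [-3.14, 0.001, 3.141]
force: [-1.8, -2.5, 6.7]
finger_gap: 0.0192
grip_force: 39.4
```

Call:
{"fn": "send_rows", "kwargs": {"series": [[[-0.9,-3.4,7.9,0,0,0,0],[-0.9,-2.2,8.4,0,0,0,0],[-0.9,-0.9,8.5,0,0,0,0],[-0.9,0.5,8.7,0,0,0,0],[-0.9,1.8,8.4,0,0,0,0],[-0.9,3.2,8.0,0,0,0,0],[-0.9,4.3,7.5,0,0,0,0],[-0.9,5.5,6.7,0,0,0,0],[-0.9,6.4,5.7,0,0,0,0],[-0.9,7.3,4.7,0,0,0,0]]]}}

```text
time_s: 14.05
ee_pos: [0.5103, -0.1085, 0.1505]
orientation: [-3.14, 0.002, -3.141]
force: [1.2, -3.4, 5.9]
finger_gap: 0.0196
grip_force: 39.4
```

Call:
{"fn": "send_rows", "kwargs": {"series": [[[-0.9,7.9,3.4,0,0,0,0],[-0.9,8.4,2.2,0,0,0,0],[-0.9,8.5,0.9,0,0,0,0],[-0.9,8.7,-0.5,0,0,0,0],[-0.9,8.4,-1.8,0,0,0,0],[-0.9,8.0,-3.2,0,0,0,0],[-0.9,7.5,-4.3,0,0,0,0],[-0.9,6.7,-5.5,0,0,0,0],[-0.9,5.7,-6.4,0,0,0,0],[-0.9,4.7,-7.3,0,0,0,0]]]}}

```text
time_s: 15.3
ee_pos: [0.4358, -0.1312, 0.1505]
orientation: [-3.141, 0.002, -3.141]
force: [4.3, 0.4, 5.5]
finger_gap: 0.0197
grip_force: 39.3
```

Call:
{"fn": "send_rows", "kwargs": {"series": [[[-0.9,0.3,-0.6,0,0,0,0],[-0.9,0.2,-0.6,0,0,0,0],[-0.9,0,0,0,0,0,0],[-0.9,0,0,0,0,0,0]]]}}

```text
time_s: 15.8
ee_pos: [0.4353, -0.1324, 0.1504]
orientation: [-3.141, 0.002, -3.142]
force: [1.8, 0.8, 6.6]
finger_gap: 0.0194
grip_force: 39.5
```

Call:
{"fn": "send_rows", "kwargs": {"series": [[[-0.4,0,0,0,0,0,0],[0.1,0,0,0,0,0,0],[0.1,0,0,0,0,0,0],[0.1,0,0,-20,0,0,0],[0.1,0,0,-45,0,0,0],[0.1,0,0,-45,0,0,0],[-1,-5,25,0,0,0,0],[-1,-10,55,0,0,0,0],[-1,-10,55,0,0,0,0],[-1,-10,55,0,0,0,0]]]}}

```text
time_s: 17.05
ee_pos: [0.4696, 0.0599, 0.2598]
orientation: [-3.142, 0.0, 3.141]
force: [1.8, -0.2, 0.8]
finger_gap: 0.0003
grip_force: 0.0
```

Call:
{"fn": "send_rows", "kwargs": {"series": [[[-1,-10,55,0,0,0,0],[-1,-10,55,0,0,0,0],[-1,0,28,0,0,0,0],[-1,0,10,0,0,0,0],[-1,0,0,0,0,0,0],[-1,0,0,0,0,0,0]]]}}

```text
time_s: 17.8
ee_pos: [0.4896, 0.2051, 0.2599]
orientation: [-3.141, 0.0, 3.141]
force: [0.6, 0.4, 0.6]
finger_gap: 0.0003
grip_force: 0.0
```

```bash
python3 - <<'E'
from h import *
o=cv2.imread('pics/scene_0.05.png');s=save('scene');n=s['img'];b=save('side')['img'];ob=cv2.imread('pics/side_0.10.png')
g=lambda x:cv2.cvtColor(x,cv2.COLOR_BGR2GRAY)
def match(o,n,u,v):
  t=g(o)[v-12:v+13,u-9:u+10];r=cv2.matchTemplate(g(n)[v-32:v+33,u-29:u+30],t,cv2.TM_CCOEFF_NORMED);m=cv2.minMaxLoc(r);print(m[1],np.array(m[3])-20)
match(o,n,291,168);match(ob,b,258,278)
w=snapshot('wrist');np.savez('pics/wrist.npz',**w)
c=np.hstack([cv2.resize(w['img'][130:350,180:460],None,fx=1.9,fy=1.9),cv2.resize(n[150:300,235:345],(260,int(150*260/110)))[:418] if 0 else cv2.copyMakeBorder(cv2.resize(n[150:250,235:345],None,fx=2.3,fy=2.3),0,188,0,0,0)])
cv2.imwrite('pics/c4.png',c);print(c.shape)
E
```

```text
0.8476008176803589 [-1  0]
0.9408491253852844 [0 0]
(418, 785, 3)
```

View pics/c4.png

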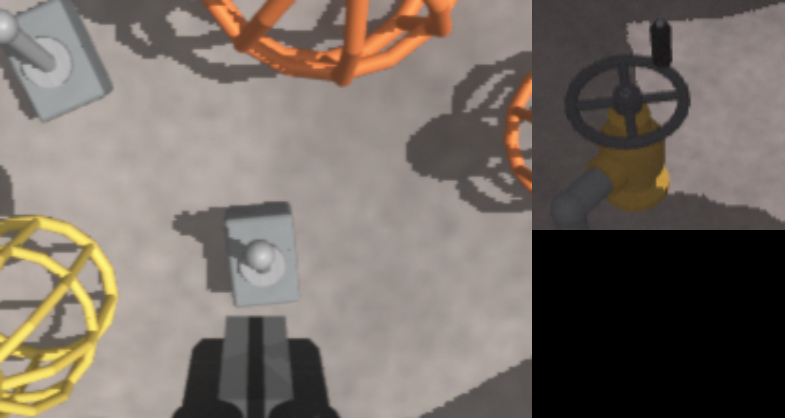

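The grip is back at its starting pixel (0–1 px). The ball shows at (260,256) in the crop, and the box is yawed by only about 4°. Now I compute its position.

```bash
python3 - <<'E'
from h import *
s=dict(np.load('pics/wrist.npz'));q=lambda u,v,z:onz(s,u/1.9+180,v/1.9+130,z).round(4)
print('ball',q(260,256,.075),world(s,316.8,264.7)); c=[q(227,218,.03),q(291,214,.03),q(298,300,.03),q(232,306,.03)];print(c,np.mean(c,0))
a=dict(np.load('pics/scene.npz'));print('scene ball',onz(a,435.4,249.2,.073))
E
```

```text
ball [0.5358 0.2072 0.075 ] [0.53378195 0.20709067 0.08014913]
[array([0.5295, 0.1887, 0.03  ]), array([0.5272, 0.2252, 0.03  ]), array([0.5806, 0.2301, 0.03  ]), array([0.5844, 0.1909, 0.03  ])] [0.555425 0.208725 0.03    ]
scene ball [0.53412655 0.20933199 0.073     ]
```

Ball at (0.535,0.208) and box centre at (0.5555,0.209), which matches the 21 mm offset. I turn the tool a quarter so the wrist camera stays clear of the big cage's collar, then descend on the robot's side of the toggle.

Call:
{"fn": "send_rows", "kwargs": {"series": [[[-1,0,0,0,0,0,0.1745],[-1,0,0,0,0,0,0.1745],[-1,0,0,0,0,0,0.1745],[-1,0,0,0,0,0,0.1745],[-1,0,0,0,0,0,0.1745],[-1,0,0,0,0,0,0.1745],[-1,0,0,0,0,0,0.1745],[-1,0,0,0,0,0,0.1745],[-1,0,0,0,0,0,0.1745],[-1,0,0,0,0,0,0]]]}}

```text
time_s: 19.2
ee_pos: [0.4896, 0.2057, 0.2598]
orientation: [3.142, 0.0, 1.572]
force: [0.1, 0.1, 1.2]
finger_gap: 0.0002
grip_force: 0.0
```

Call:
{"fn": "send_rows", "kwargs": {"series": [[[-1,3,5,20,0,0,0],[-1,0,0,45,0,0,0],[-1,0,0,45,0,0,0],[-1,0,0,40,0,0,0],[-1,0,0,25,0,0,0],[-1,0,0,15,0,0,0],[-1,0,0,2,0,0,0],[-1,0,0,0,0,0,0]]]}}

```text
time_s: 20.2
ee_pos: [0.4948, 0.2091, 0.0683]
orientation: [3.141, -0.0, 1.573]
force: [-1.0, 0.1, 0.6]
finger_gap: 0.0001
grip_force: 0.0
```

Call:
{"fn": "send_rows", "kwargs": {"series": [[[-1,0,6,0,0,0,0],[-1,0,7,0,0,0,0],[-1,0,7,0,0,0,0],[-1,0,7,0,0,0,0],[-1,0.5,7,0,0,0,0],[-1,0.5,7,0,0,0,0],[-1,0.5,7,0,0,0,0],[-1,0.5,4,0,0,0,0],[-1,0,2,0,0,0,0],[-1,0,0,0,0,0,0]]]}}

```text
time_s: 21.45
ee_pos: [0.5486, 0.2111, 0.0675]
orientation: [-3.141, 0.0, 1.571]
force: [-0.2, -0.3, 0.3]
finger_gap: 0.0001
grip_force: 0.0
```

Call:
{"fn": "send_rows", "kwargs": {"series": [[[-1,0,2,0,0,0,0],[-1,0,2,0,0,0,0],[-1,0,1.5,0,0,0,0],[-1,0,0,0,0,0,0]]]}}

```text
time_s: 21.95
ee_pos: [0.5542, 0.2112, 0.0678]
orientation: [3.142, 0.0, 1.571]
force: [0.5, 1.1, -0.1]
finger_gap: 0.0001
grip_force: 0.1
```

Call:
{"fn": "send_rows", "kwargs": {"series": [[[-1,0,2,0,0,0,0],[-1,0,2,0,0,0,0],[-1,0,0,0,0,0,0]]]}}

```text
time_s: 22.32
ee_pos: [0.5582, 0.2112, 0.0678]
orientation: [-3.142, 0.0, 1.571]
force: [-0.1, 0.0, 0.3]
finger_gap: 0.0004
grip_force: 0.4
```

```bash
python3 - <<'E'
from h import *
s=save('scene');b=save('side')
c=np.hstack([cv2.resize(s['img'][185:295,380:500],(420,385)),cv2.resize(b['img'][160:270,260:370],(375,385))])
cv2.imwrite('pics/c5.png',c);print(telemetry.observe()['force'])
E
```

```text
[-1.29954641  0.78876389 -0.87240346]
```

View pics/c5.png

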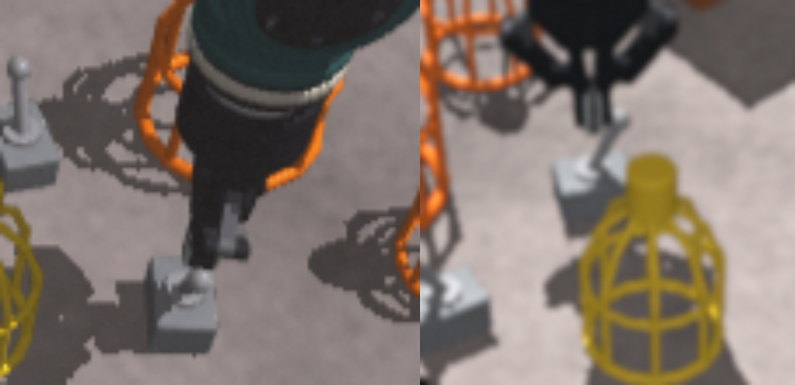

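The toggle is being pushed over to +x. I'll keep pushing gently until the force shows the stop.

Call:
{"fn": "send_rows", "kwargs": {"series": [[[-1,0,2,0,0,0,0],[-1,0,1.5,0,0,0,0],[-1,0,0,0,0,0,0]]]}}

```text
time_s: 22.8
ee_pos: [0.5593, 0.2112, 0.0674]
orientation: [-3.137, 0.0, 1.572]
force: [-13.9, 0.9, 5.8]
finger_gap: 0.0002
grip_force: 7.2
```

Call:
{"fn": "send_rows", "kwargs": {"series": [[[-1,0,1.5,0,0,0,0],[-1,0,0,0,0,0,0]]]}}

```text
time_s: 23.05
ee_pos: [0.5598, 0.2112, 0.0672]
orientation: [-3.136, 0.0, 1.572]
force: [-18.6, 1.0, 9.2]
finger_gap: -0.0001
grip_force: 10.5
```

The stop is reached (−18.6 N). I back off, lift and check.

Call:
{"fn": "send_rows", "kwargs": {"series": [[[-1,0,-5,0,0,0,0],[-1,0,-15,0,0,0,0],[-1,0,-25,0,0,0,0],[-1,0,-10,-20,0,0,0],[-1,0,0,-45,0,0,0],[-1,0,0,-45,0,0,0],[-1,0,0,-45,0,0,0],[-1,0,0,-45,0,0,0],[-1,0,0,0,0,0,0],[-1,0,0,0,0,0,0]]]}}

```text
time_s: 24.3
ee_pos: [0.5081, 0.2111, 0.2671]
orientation: [-3.141, 0.0, 1.571]
force: [-0.2, 0.4, 0.1]
finger_gap: 0.0002
grip_force: 0.0
```

```bash
python3 - <<'E'
from h import *
s=save('scene');b=save('side')
o=cv2.imread('pics/scene_0.05.png').astype(int);ob=cv2.imread('pics/side_0.10.png')
c=np.hstack([cv2.resize(s['img'][150:370,180:500],(480,330)),cv2.resize(b['img'][150:370,220:430],(315,330))])
cv2.imwrite('pics/c6.png',c);print(telemetry.observe()['force'],telemetry.observe()['ee_pos'])
E
```

```text
[ 0.62445799 -0.13529196 -0.29968195] [0.50767591 0.21106954 0.26662409]
```

View pics/c6.png

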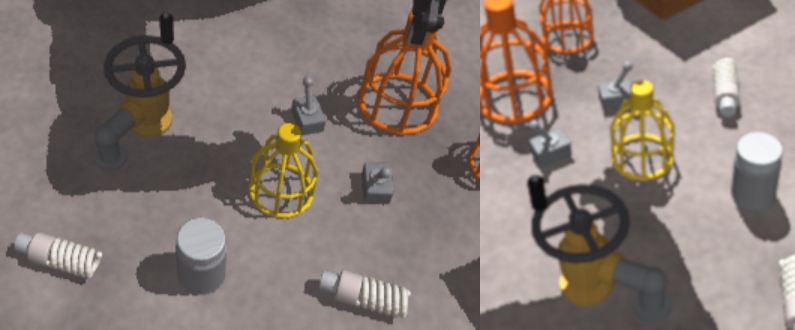

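The far switch is on (the ball now leans to +x), the wheel grip is back at its start, and the jar, bulbs and other cages are unmoved. The robot is clear of everything.

```bash
python3 -c "
from station import order
print(order.finish_job())"
```

```text
the job is handed in; nothing more can be done
None
```

I opened the valve one full turn anticlockwise and then flipped the far pump switch fully on, with the orange cage now standing upright on the bare ledge, and handed the job in at about 24 s with no verdict shown.

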